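# Set the blast gates for the belt grinder and start the extractor

### The arm

A 6-joint arm with a two-finger parallel gripper is mounted at the origin on the work surface. World frame = base frame: x ahead of the robot, y to its left, z up, the work surface at z = 0. Lengths are in m, angles in rad, forces in N, time in s.
With the tool pointing down it reaches from about 0.225 to 0.875 m from the base axis. Payload 3.4 kg.
Tool frame: the origin (TCP) lies between the finger pads; the fingertips stand 19 mm ahead of it and the grasp point (between the pads) is the TCP; z points along the fingers, y is the line along which they close (so a half turn about z gives the same grasp; the last joint's range is limited). The gripper opens to 85 mm and grips with 20 to 120 N. Pads are 22 mm wide; open, the fingers measure 114 mm over their backs; the gripper's body (76 mm by 85 mm) begins 54 mm behind the grasp point. The pads swing forward as they close: fully open they stand 13 mm farther back than shut.
Start: joints at [-1.342, 0.276, 1.505, -0, 1.361, -0.121], TCP at [0.197, -0.54, 0.213] pointing down, gripper open.
Joint ranges: [-2.89, 2.89], [-0.75, 2.08], [0.22, 2.7], [-1.18, 4.32], [0.11, 2.71], [-2.7, 2.7]. Speed limits (rad/s): [2.57, 2.57, 3.14, 3.14, 3.14, 3.14].

### API

Orientations are given as a unit quaternion [x, y, z, w].
In Python, from plant import robot gives the robot as it stands.
- The arm moves only by the shell command python3 -m jog 'ROWS'. ROWS is JSON, a list of rows, each an object of numbers: "dx", "dy", "dz": the shift along the world's x, y, z in units of 50 mm (1.0 is 50 mm); "rx", "ry", "rz": the turn, a rotation vector about the world's x, y, z in units of 6 degrees (1.0 is 6 degrees); "jaw": the gripper's target within -1 to 1 (shut at 1, half-way at 0, fully open at -1). In form: [{"dx": .., "dy": .., "dz": .., "rx": .., "ry": .., "rz": .., "jaw": ..}, ...]. A call has 1 to 8 rows; each row shifts and turns the commanded pose from where the row before left it; what a row does not reach is not made up. A row lasts 1/10 s, in which the tool goes at most 50 mm and 8.59 degrees, less where a joint would pass 70% of its speed; a pose out of reach is approached as far as the arm can. A call is refused whole if a number of a shift passes 1 or a number of a turn 1, either way. A call with a gripper value outside its range is refused whole. The fingers move at their own pace and stop on an object; the grip force is fixed at half the most. Time passes only in rows, so rows that do not move let the fingers close. It gives the time, the measured TCP pose, the force, the opening and the grip force at its end, in the units of the state.
- robot.get_obs(): the state, without advancing time (a new reading comes with each control period).
- robot.grab_frame(name): name is "scene" or "top" or "wrist"; returns a dict with "img" (384x512x3 uint8, red, green, blue), "z_map" (384x512 float32, m along the optical axis (not along the pixel's ray), 0 where there is no reading), "fx", "fy", "cx", "cy" (pixels), "origin" and "orientation" of the camera in the world. Camera axes: x right, y up, looking along -z (the intrinsics and any distortion apply to the point x, -y, -z); pixel columns grow to the right and rows downward; lengths in m; the calibration is good to about 2 mm. A picture is of the moment at which its call begins.
- robot.hand_in(): hands the job in; it is judged then, once.
The state is a dict: "time_s": time; "q": joint angles; "joint_vel": joint speeds; "tau": joint torques, N m; "eef_pos": TCP position; "eef_rot": TCP orientation; "contact_force": force on the tool from outside, world axes, zero at the start; "wrist_torque": the same for the moment, N m; "gripper_width": finger opening in m; "gripper_force": force on a finger pad.
Only numpy, scipy, OpenCV 4.12 (cv2) and the standard library are available. Lean on these libraries where they do the work, as an engineer would, in place of code of your own. Each camera call takes 0.05 s, during which the arm holds its last target. There are 200 camera calls.

### The job

I am about to linish at the belt grinder. In the extraction duct, shut the blast gate of the other machine (the bench grinder) fully and pull the belt grinder's gate out to 60 mm on its scale; only when both are set, press the extractor's start button fully in and let it go. Do not press the mushroom stop button, and leave the tools on the bench where they lie.

Things in the scene. Friction and masses are not known exactly. Their poses are not given: they have to be found in the camera images.
- belt_grinder_drawer (a point): Chip-drawer handle of the belt grinder: the machine with one long flat horizontal sanding belt, 75 mm wide, over two rollers, blue motor at its side, on a grey sheet-metal base 300 x 220 x 150 mm. The point is on the front of the base, 45 mm above the bench; the machine is 275 mm high. It stands at the left (+y) or the right (-y) end of the duct, the bench grinder at the other end.
- bench_grinder_drawer (a point): Chip-drawer handle of the bench grinder: the machine with a motor between two round grinding wheels in green guards, on the same kind of grey base. The point is on the front of the base, 45 mm above the bench; the machine is 315 mm high.
- gate_left (a joint): Opening in m of the left (+y) blast gate, in the duct between the tee and the machine at the left end: 0 = shut (end stop), 0.100 = fully open. Upright 3 mm blade sliding level out of its frame towards the robot; stiff (some 9 N of friction plus 20 N per m/s), stays where left. A scale line every 10 mm, long at 0, 50 and 100, over its top edge and sides; read at the front face of the frame.
- gate_right (a joint): The same for the right-hand (-y) blast gate, between the tee and the machine at the right end.
- gate_left_lip (a point): Centre of the left blade's pull lip: upright steel cross plate, 4 mm thick, 70 wide, 70 high (84 to 154 mm above the bench) at the blade's outer end, 33 mm proud on each side of the blade. Moves with the blade. Axes: -x the way the gate opens (within 0.08 rad of the world's -x), y across, z up. Free gap from lip to frame: 60 mm when shut, plus the opening.
- gate_right_lip (a point): Centre of the right blade's pull lip; the same sizes and axes.
- frame_left_face (a point): Left gate's aluminium frame: middle of its front (robot-side) face, 160 mm above the bench. Frame 150 x 20 x 160 mm, top 175 mm above the bench, duct collars 48 mm to each side. The blade's top edge is 156 mm above the bench; a strip 10 mm thick (in y) stiffens the blade for 20 mm behind the lip.
- frame_right_face (a point): The same point on the right gate's frame.
- start (a joint): Travel of the extractor's start button in m: 0 = out, 0.006 = fully in. Spring-loaded, 2 N to move it and 6 N fully in; springs back when let go.
- start_top (a point): Middle of the top of the start button: small flat round white button, 26 mm across, in a flat steel collar, pressed straight down. It stands 68 mm above the bench and 6 mm proud of its collar, on top of a grey push-button box (80 x 150 mm, 50 mm high) between the two gates.
- stop (a joint): Travel of the stop button in m: 0 = out, 0.005 = fully in.
- stop_top (a point): Middle of the top of the stop button: wider black mushroom head, 38 mm across, 70 mm above the bench, on the same box, 76 mm from the start button.
- hammer: Bystander lying on the bench: hammer. Leave it where it is. Origin on its underside.
- spanner: Bystander lying on the bench: combination spanner. Leave it where it is. Origin on its underside.
- file: Bystander lying on the bench: flat file with a wooden handle. Leave it where it is. Origin on its underside.
- vblock: Bystander lying on the bench: steel low V-block, 55 x 40 x 28 mm. Leave it where it is. Origin on its underside.
- square: Bystander lying on the bench: try square, 100 mm stock and 130 mm blade. Leave it where it is. Origin on its underside.
- plate: Bystander lying on the bench: drilled steel plate, 70 x 50 x 10 mm. Leave it where it is. Origin on its underside.
- oilcan: Bystander lying on the bench: oil can with a spout, about 130 mm high. Leave it where it is. Origin on its underside.

How it is judged:
By the outcome, as a careful person would: the job done as asked, in the order asked, and still so for the second after the job is handed in, with the robot touching nothing.
It also fails if it takes over 59 s, if anything falls off the work surface, if the arm or the gripper's body presses on something with over 40 N, if the wrist force passes 120 N, or if a joint passes its speed limit or range.

## Working session

There is one attempt and no reset: what is moved stays moved. The work goes in short steps, Python scripts to look and compute and a shell command to move; the robot and the scene stay as the last step left them, time stands still between calls to the robot, and variables do not carry over. Pictures are saved under pics/ and viewed, at most 13 in all, crops included, and the job is handed in when it is done.

```bash
mkdir -p pics; ls; cat > h.py <<'E'
import numpy as np,cv2
from scipy.spatial.transform import Rotation as R
from plant import robot
def grab(n,save=None):
    f=robot.grab_frame(n)
    if save: cv2.imwrite('pics/'+save,f['img'][:,:,::-1])
    np.savez('f_%s.npz'%n,**{k:v for k,v in f.items()})
    return f
def load(n): return dict(np.load('f_%s.npz'%n))
def rot(f):
    o=np.array(f['orientation']); return R.from_quat(o).as_matrix() if o.size==4 else o
def pts(f):
    z=f['z_map'];v,u=np.mgrid[:z.shape[0],:z.shape[1]]
    p=np.stack([(u-f['cx'])/f['fx']*z,-(v-f['cy'])/f['fy']*z,-z],-1)
    w=p@rot(f).T+f['origin']; w[z==0]=np.nan; return w
def ray(f,u,v,h):
    d=rot(f)@np.array([(u-f['cx'])/f['fx'],-(v-f['cy'])/f['fy'],-1]); o=np.array(f['origin'])
    return o+d*(h-o[2])/d[2]
E
python3 - <<'E'
from h import *
for n in('scene','top'):
    f=grab(n,n+'1.png'); print(n,[ (k,np.round(f[k],3)) for k in f if k not in('img','z_map')])
print(robot.get_obs())
E
```

```text
pics
scene [('fx', np.float64(448.523)), ('fy', np.float64(448.523)), ('cx', np.float64(253.94)), ('cy', np.float64(201.644)), ('origin', array([1.183, 0.51 , 1.514])), ('orientation', array([0.128, 0.242, 0.86 , 0.43 ]))]
top [('fx', np.float64(407.634)), ('fy', np.float64(407.634)), ('cx', np.float64(251.68)), ('cy', np.float64(185.162)), ('origin', array([0.297, 0.007, 1.378])), ('orientation', array([-0.05 ,  0.052,  0.708, -0.702]))]
{'time_s': 0.1, 'q': array([-1.34193635e+00,  2.76533076e-01,  1.50600766e+00, -1.54076959e-05,
        1.36074377e+00, -1.21006526e-01]), 'joint_vel': array([-0.00044267, -0.00208195, -0.00266525, -0.00203549, -0.00019098,
        0.00018519]), 'tau': array([ 1.16935604e-03, -4.17699802e+01, -2.46404099e+01, -2.84820617e-04,
        5.87645627e-03, -8.04135681e-06]), 'eef_pos': array([ 0.19696183, -0.53966308,  0.21252506]), 'eef_rot': array([ 9.84737525e-01,  1.74043934e-01, -5.31179033e-05, -8.44286294e-04]), 'contact_force': array([ 0.79067395, -0.23480027,  0.50026596]), 'wrist_torque': array([-0.00707079, -0.01981464,  0.035931  ]), 'gripper_force': 0.0, 'gripper_width': 0.08578270325477974}
```

View pics/scene1.png

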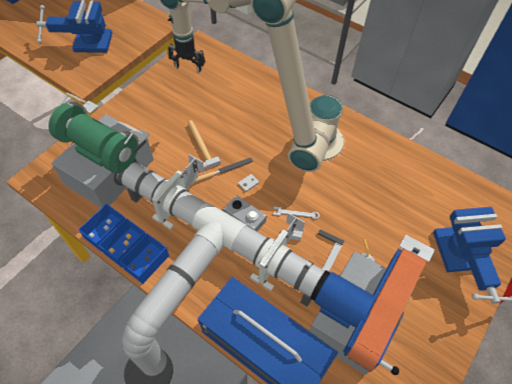

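View pics/top1.png

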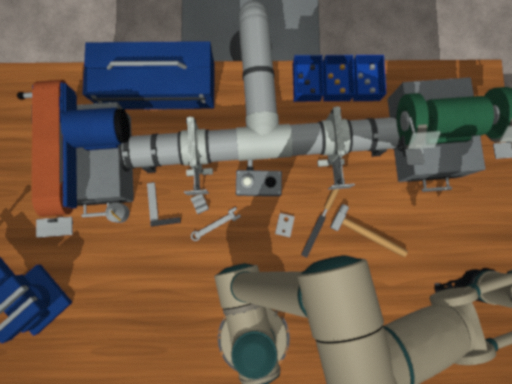

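The belt grinder is at the left end (+y, around px 55,150 in the top view) and the bench grinder is at the right. The left gate's blade is near (197,185), the right lip near (343,185), and the start button (white) near (247,182).

```bash
python3 - <<'E'
from h import *
f=load('top');w=pts(f)
im=f['img'][100:250,130:400,::-1]
cv2.imwrite('pics/top1c.png',cv2.resize(im,None,fx=2.9,fy=2.9,interpolation=cv2.INTER_CUBIC))
for u,v in((193,130),(197,165),(197,185),(198,200),(338,130),(342,165),(343,185),(247,182),(270,182)): print(u,v,np.round(w[v,u],3), np.round(ray(f,u,v,.154),3))
# height map prints
for name,(u0,u1,v0,v1) in dict(L=(182,216,155,215),Rr=(325,360,155,195)).items():
    print(name)
    for v in range(v0,v1,2):
        r=w[v,u0:u1]; print(v,' '.join('%3d'%(z*1000) if z==z else ' --' for z in r[::1,2]), '| x %.3f'%np.nanmedian(r[:,0]))
E
```

```text
193 130 [0.643 0.18  0.177] [0.65  0.183 0.154]
197 165 [0.542 0.171 0.143] [0.539 0.17  0.154]
197 185 [0.482 0.173 0.127] [0.478 0.169 0.154]
198 200 [0.447 0.183 0.021] [0.432 0.165 0.154]
338 130 [ 0.639 -0.26   0.179] [ 0.646 -0.266  0.154]
342 165 [ 0.566 -0.309 -0.001] [ 0.536 -0.273  0.154]
343 185 [ 0.474 -0.273  0.157] [ 0.474 -0.274  0.154]
247 182 [0.498 0.018 0.071] [0.486 0.017 0.154]
270 182 [ 0.498 -0.057  0.068] [ 0.485 -0.053  0.154]
L
155 141 143 138 140 145 140 139 176 176 173 179 175 178 173 151 137 139 138 136 141 138 139 136 139 134 130 133 136 126 127 126 122 129 133 | x 0.574
157 132 134 138 137 138 138 137 177 175 176 170 177 171 171 156 129 134 135 133 131 133 130 127 134 128 130 127 129 119 124 119 123 123 121 | x 0.569
159 128 129 131 135 128 127 124 174 175 176 174 180 176 180 165 136 128 125 126 127 119 127 124 123 126 119 121 122 117 110 111 114 110 111 | x 0.564
161 122 126 122 125 123 121 120 180 175 172 182 172 169 179 159 135 116 118 115 116 119 111 117 113 117 109 114 108 106  95 101  93  97  91 | x 0.559
163 111 113 114 109 113 112 164 175 174 17
[... 6240 characters left out ...]
52 151 157 155 150 157 153 156 154 151 146 150 153   0   1   3  -1  -2   1 | x 0.475
187  -2  -1   0   0   2 130 138 140 138 135 135 130 130 129 127 125 126 123 121 116 117 118 113 108 107 104 -11   1   0   2  -3  -1  -2  -3  -4 | x 0.474
189   3   0   0  95  94  95  90  91  94  87  47  47  23  19   5  -1  -5   0   0   1  -2   0   0   0  -1   1   1   0   0  -1   0   1   0  -3   1 | x 0.482
191   1   0   0  -1   0  -5   2  17  23  24  20  25  20   2   0   0   1  -2   0   4   0   0   0   1   1   0   1  -2   2  -1  -2  -2   4   0   2 | x 0.476
193   0  -1   0  -2   0   3  18  17  22  17  21  17   0   1  -1  -3  -2   4   6   0   1   1   0   6  -2   0   0   6   1   1  -4   7  -5   0   1 | x 0.469
```

View pics/top1c.png

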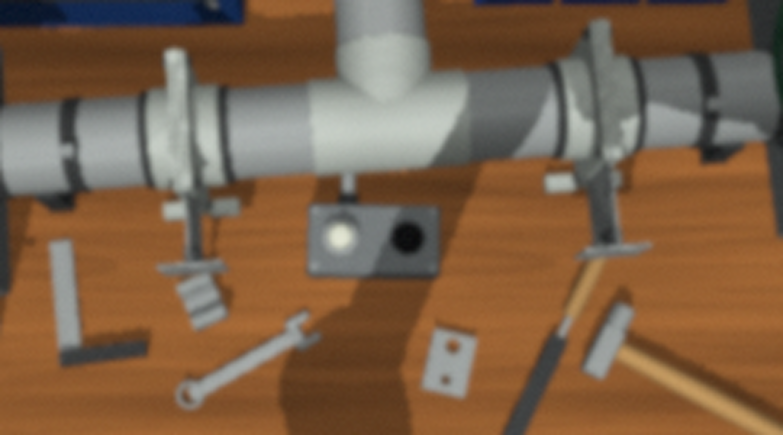

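The left gate is open about 15 mm (lip row 191 against frame front row 165). The right is open about 30 mm (lip row 186, frame front row 156). Next I'll work out the lip edges by ray casting.

```bash
python3 - <<'E'
from h import *
f=load('top');w=pts(f)
for n,b in dict(L=(.10,.25,.440,.475),R=(-.35,-.2,.455,.49)).items():
    m=(w[...,1]>b[0])&(w[...,1]<b[1])&(w[...,0]>b[2])&(w[...,0]<b[3])&(w[...,2]>.142)&(w[...,2]<.17)
    v,u=np.nonzero(m); P=np.array([ray(f,a,c,.154) for a,c in zip(u,v)])
    k=np.polyfit(P[:,1],P[:,0],1); print(n,len(P),'y',P[:,1].min(),P[:,1].max(),'mean',P.mean(0),'slope',k[0])
    # blade top: brightest ridge
for n,b in dict(L=(.15,.2,.48,.535),R=(-.29,-.24,.49,.57)).items():
    m=(w[...,1]>b[0])&(w[...,1]<b[1])&(w[...,0]>b[2])&(w[...,0]<b[3])&(w[...,2]>.148)&(w[...,2]<.165)
    v,u=np.nonzero(m); P=np.array([ray(f,a,c,.156) for a,c in zip(u,v)])
    k=np.polyfit(P[:,0],P[:,1],1); print('blade',n,len(P),P[:,0].min(),P[:,0].max(),k, 'at lip')
for n,b in dict(L=(.1,.25,.5,.6),R=(-.34,-.2,.5,.6)).items():
    m=(w[...,1]>b[0])&(w[...,1]<b[1])&(w[...,0]>b[2])&(w[...,0]<b[3])&(w[...,2]>.168)
    v,u=np.nonzero(m); P=np.array([ray(f,a,c,.175) for a,c in zip(u,v)])
    print('frame',n,np.round(P[np.argsort(P[:,0])][:8],3).tolist())
im=f['img'].astype(int);m=(im.min(2)>170);m[:, :235]=0;m[:,258:]=0;m[:172]=0;m[192:]=0
v,u=np.nonzero(m);print('start',u.mean(),v.mean(),ray(f,u.mean(),v.mean(),.068),len(u),np.ptp(u),np.ptp(v))
m=im.max(2)<50;m[:, :260]=0;m[:,280:]=0;m[:172]=0;m[192:]=0
v,u=np.nonzero(m);print('stop',u.mean(),v.mean(),ray(f,u.mean(),v.mean(),.07),len(u),np.ptp(u),np.ptp(v))
E
```

```text
L 62 y 0.1415231935058685 0.20802987916630078 mean [0.46172568 0.1740973  0.154     ] slope -0.04738239865296576
R 59 y -0.30755173045916906 -0.23746871004354075 mean [ 0.47655661 -0.27303643  0.154     ] slope -0.04608506175259613
blade L 26 0.4803616966084959 0.5359915882948629 [0.10943297 0.12311044] at lip
blade R 54 0.4921683110327565 0.5699247203436052 [ 0.12318272 -0.3337906 ] at lip
frame L [[0.535, 0.173, 0.175], [0.535, 0.176, 0.175], [0.535, 0.179, 0.175], [0.535, 0.182, 0.175], [0.535, 0.185, 0.175], [0.535, 0.188, 0.175], [0.538, 0.173, 0.175], [0.538, 0.176, 0.175]]
frame R [[0.563, -0.258, 0.175], [0.565, -0.276, 0.175], [0.565, -0.273, 0.175], [0.566, -0.27, 0.175], [0.566, -0.267, 0.175], [0.566, -0.264, 0.175], [0.566, -0.261, 0.175], [0.566, -0.258, 0.175]]
start 246.70833333333334 181.5 [0.5004846  0.01891776 0.068     ] 48 7 7
stop 270.0869565217391 181.77173913043478 [ 0.49867918 -0.05697489  0.07      ] 92 10 10
```

```bash
python3 -m jog '[{"dx":0.55,"dy":0.66,"rz":-0.35,"jaw":0.3},{"dx":0.55,"dy":0.66,"rz":-0.35,"jaw":0.3},{"dx":0.55,"dy":0.66,"rz":-0.35,"jaw":0.3},{"dx":0.55,"dy":0.66,"rz":-0.35,"jaw":0.3},{"dx":0.55,"dy":0.66,"rz":-0.35,"jaw":0.3},{"dx":0.55,"dy":0.66,"rz":-0.35,"jaw":0.3},{"dx":0.55,"dy":0.66,"rz":-0.35,"jaw":0.3},{"dx":0.55,"dy":0.66,"rz":-0.35,"jaw":0.3}]'; python3 -m jog '[{"jaw":0.3},{"jaw":0.3}]'; python3 - <<'E'
from h import *
f=grab('wrist','w1.png');print(f['origin'],rot(f).round(2).tolist()); print(robot.get_obs()['eef_rot'])
E
```

```text
[ 0.26289926 -0.51687626  0.37437282] [[0.34, 0.9, 0.26], [-0.94, 0.33, 0.09], [-0.0, -0.28, 0.96]]
[ 9.84745800e-01  1.73997844e-01 -5.41683682e-05 -6.76010852e-04]invalid input
invalid input
```

View pics/w1.png

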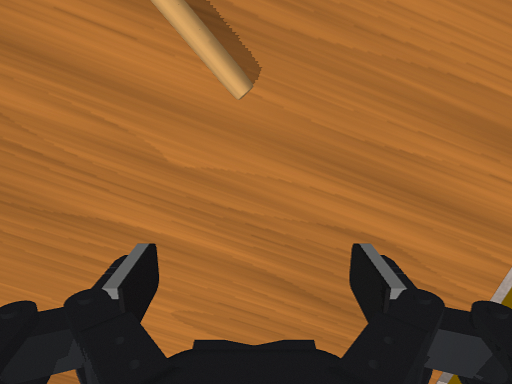

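The arm has not moved: this wrist view shows only the bench, the hammer handle and the open fingers. The rows probably need every key, so I'll retry with all of them.

```bash
python3 -m jog '[{"dx":0.55,"dy":0.66,"dz":0,"rx":0,"ry":0,"rz":-0.35,"jaw":0.3},{"dx":0.55,"dy":0.66,"dz":0,"rx":0,"ry":0,"rz":-0.35,"jaw":0.3},{"dx":0.55,"dy":0.66,"dz":0,"rx":0,"ry":0,"rz":-0.35,"jaw":0.3},{"dx":0.55,"dy":0.66,"dz":0,"rx":0,"ry":0,"rz":-0.35,"jaw":0.3},{"dx":0.55,"dy":0.66,"dz":0,"rx":0,"ry":0,"rz":-0.35,"jaw":0.3},{"dx":0.55,"dy":0.66,"dz":0,"rx":0,"ry":0,"rz":-0.35,"jaw":0.3},{"dx":0.55,"dy":0.66,"dz":0,"rx":0,"ry":0,"rz":-0.35,"jaw":0.3},{"dx":0.55,"dy":0.66,"dz":0,"rx":0,"ry":0,"rz":-0.35,"jaw":0.3}]'; python3 -m jog '[{"dx":0,"dy":0,"dz":0,"rx":0,"ry":0,"rz":0,"jaw":0.3},{"dx":0,"dy":0,"dz":0,"rx":0,"ry":0,"rz":0,"jaw":0.3}]'; python3 - <<'E'
from h import *
f=grab('wrist','w2.png');print(f['origin'],rot(f).round(2).tolist()); print(R.from_quat(robot.get_obs()['eef_rot']).as_matrix().round(3))
E
```

```text
time_s: 0.95
eef_pos: [0.4178, -0.2746, 0.2132]
eef_rot: [1.0, 0.027, -0.0, 0.0]
contact_force: [0.4, -0.2, 0.2]
gripper_width: 0.03
gripper_force: 0.0
time_s: 1.15
eef_pos: [0.4173, -0.2755, 0.2131]
eef_rot: [1.0, 0.03, -0.0, 0.0]
contact_force: [-0.4, -1.0, -0.5]
gripper_width: 0.0299
gripper_force: 0.0
[ 0.48744416 -0.27222654  0.37490314] [[0.06, 0.96, 0.28], [-1.0, 0.06, 0.02], [-0.0, -0.28, 0.96]]
[[ 0.998  0.058 -0.001]
 [ 0.058 -0.998 -0.   ]
 [-0.001  0.    -1.   ]]
```

View pics/w2.png

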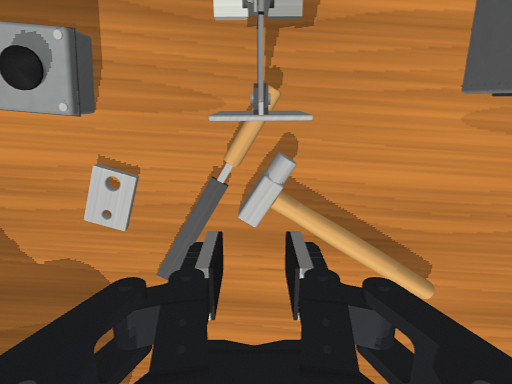

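The wrist view shows the lip level at (261,117), the blade running straight up to the frame front at about row 15, and the fingers centred on the blade. The yaw is right. I'll lower the tool and push.

```bash
python3 - <<'E'
from h import *
f=load('wrist')
for u,v,h in((261,113,.154),(210,118,.154),(312,118,.154),(261,119,.154),(258,11,.175),(258,19,.175),(258,19,.16)): print(u,v,ray(f,u,v,h).round(4))
w=pts(f)
for v in range(0,40,3): print(v,w[v,240].round(3),w[v,285].round(3))
E
python3 -m jog '[{"dx":0,"dy":0,"dz":-0.85,"rx":0,"ry":0,"rz":0,"jaw":0.3},{"dx":0,"dy":0,"dz":-0.85,"rx":0,"ry":0,"rz":0,"jaw":0.3},{"dx":0,"dy":0,"dz":0,"rx":0,"ry":0,"rz":0,"jaw":0.3}]'
```

```text
261 113 [ 0.4775 -0.2774  0.154 ]
210 118 [ 0.4723 -0.2437  0.154 ]
312 118 [ 0.4762 -0.3116  0.154 ]
261 119 [ 0.4736 -0.2777  0.154 ]
258 11 [ 0.5332 -0.2717  0.175 ]
258 19 [ 0.5292 -0.272   0.175 ]
258 19 [ 0.5324 -0.272   0.16  ]
0 [ 0.578 -0.253  0.016] [ 0.581 -0.297  0.017]
3 [ 0.575 -0.253  0.017] [ 0.578 -0.297  0.017]
6 [ 0.573 -0.253  0.018] [ 0.575 -0.298  0.018]
9 [ 0.57  -0.253  0.017] [ 0.573 -0.298  0.016]
12 [ 0.568 -0.254  0.016] [ 0.571 -0.298  0.015]
15 [ 0.565 -0.254  0.016] [ 0.568 -0.298  0.016]
18 [ 0.564 -0.253  0.007] [ 0.567 -0.299  0.007]
21 [ 0.562 -0.253  0.002] [ 0.565 -0.3    0.001]
24 [ 0.56  -0.253  0.001] [ 0.562 -0.3    0.002]
27 [ 0.557 -0.253  0.001] [ 0.559 -0.3    0.002]
30 [ 0.554 -0.254  0.   ] [ 0.557 -0.301  0.001]
33 [ 0.551 -0.254  0.001] [ 0.554 -0.301  0.001]
36 [ 0.548 -0.254  0.001] [ 0.551 -0.301  0.003]
39 [ 0.545 -0.254  0.001] [ 0.548 -0.301  0.001]
time_s: 1.5
eef_pos: [0.4124, -0.2742, 0.1236]
eef_rot: [1.0, 0.027, -0.005, -0.004]
contact_force: [-0.6, 0.7, -0.6]
gripper_width: 0.0299
gripper_force: 0.0
```

```bash
python3 -m jog '[{"dx":0.4,"dy":-0.05,"dz":0,"rx":0,"ry":0,"rz":0,"jaw":0.3},{"dx":0.4,"dy":0.02,"dz":0,"rx":0,"ry":0,"rz":0,"jaw":0.3},{"dx":0.2,"dy":0.01,"dz":0,"rx":0,"ry":0,"rz":0,"jaw":0.3},{"dx":0.15,"dy":0.01,"dz":0,"rx":0,"ry":0,"rz":0,"jaw":0.3},{"dx":0.15,"dy":0.01,"dz":0,"rx":0,"ry":0,"rz":0,"jaw":0.3}]'
python3 -m jog '[{"dx":0.1,"dy":0.005,"dz":0,"rx":0,"ry":0,"rz":0,"jaw":0.3},{"dx":0.06,"dy":0,"dz":0,"rx":0,"ry":0,"rz":0,"jaw":0.3}]'
```

```text
time_s: 2.0
eef_pos: [0.478, -0.2786, 0.13]
eef_rot: [1.0, 0.029, -0.004, 0.002]
contact_force: [-10.0, -4.2, 3.7]
gripper_width: 0.0299
gripper_force: 5.2
time_s: 2.2
eef_pos: [0.4862, -0.2781, 0.13]
eef_rot: [1.0, 0.029, -0.004, 0.001]
contact_force: [-10.2, -2.4, 4.3]
gripper_width: 0.0298
gripper_force: 4.8
```

```bash
python3 -m jog '[{"dx":0.08,"dy":0.005,"dz":0,"rx":0,"ry":0,"rz":0,"jaw":0.3},{"dx":0,"dy":0,"dz":0,"rx":0,"ry":0,"rz":0,"jaw":0.3}]'
python3 -m jog '[{"dx":0.08,"dy":0.005,"dz":0,"rx":0,"ry":0,"rz":0,"jaw":0.3},{"dx":0,"dy":0,"dz":0,"rx":0,"ry":0,"rz":0,"jaw":0.3}]'
python3 -m jog '[{"dx":0.06,"dy":0.005,"dz":0,"rx":0,"ry":0,"rz":0,"jaw":0.3},{"dx":0,"dy":0,"dz":0,"rx":0,"ry":0,"rz":0,"jaw":0.3}]'
```

```text
time_s: 2.4
eef_pos: [0.4907, -0.2778, 0.13]
eef_rot: [1.0, 0.028, -0.003, 0.001]
contact_force: [-8.0, -2.3, 3.9]
gripper_width: 0.0299
gripper_force: 3.9
time_s: 2.6
eef_pos: [0.4908, -0.2778, 0.13]
eef_rot: [1.0, 0.029, -0.007, 0.001]
contact_force: [-16.1, -3.1, 8.3]
gripper_width: 0.0297
gripper_force: 8.1
time_s: 2.8
eef_pos: [0.4907, -0.2778, 0.13]
eef_rot: [1.0, 0.029, -0.01, 0.001]
contact_force: [-21.1, -4.5, 12.0]
gripper_width: 0.0301
gripper_force: 11.2
```

```bash
python3 -m jog '[{"dx":-0.5,"dy":-0.03,"dz":0,"rx":0,"ry":0,"rz":0,"jaw":0.3},{"dx":-0.7,"dy":-0.03,"dz":0.3,"rx":0,"ry":0,"rz":0,"jaw":0.3},{"dx":-0.3,"dy":0,"dz":0.8,"rx":0,"ry":0,"rz":0,"jaw":0.3},{"dx":0,"dy":0,"dz":0.9,"rx":0,"ry":0,"rz":0,"jaw":0.3},{"dx":0,"dy":0,"dz":0,"rx":0,"ry":0,"rz":0,"jaw":0.3}]'
python3 - <<'E'
from h import *
f=grab('wrist'); a=f['img'][:140,150:400,::-1]
cv2.imwrite('pics/w3.png',cv2.resize(a,None,fx=3,fy=3,interpolation=cv2.INTER_CUBIC))
E
python3 -m jog '[{"dx":0,"dy":0.95,"dz":0,"rx":0,"ry":0,"rz":0,"jaw":0.3},{"dx":0,"dy":0.95,"dz":0,"rx":0,"ry":0,"rz":0,"jaw":0.3},{"dx":0,"dy":0.95,"dz":0,"rx":0,"ry":0,"rz":0,"jaw":0.3},{"dx":0,"dy":0.95,"dz":0,"rx":0,"ry":0,"rz":0,"jaw":0.3},{"dx":0,"dy":0.95,"dz":0,"rx":0,"ry":0,"rz":0,"jaw":0.3},{"dx":0,"dy":0.95,"dz":0,"rx":0,"ry":0,"rz":0,"jaw":0.3},{"dx":0,"dy":0.95,"dz":0,"rx":0,"ry":0,"rz":0,"jaw":0.3},{"dx":0,"dy":0.95,"dz":0,"rx":0,"ry":0,"rz":0,"jaw":0.3}]'
python3 -m jog '[{"dx":0,"dy":0.7,"dz":0,"rx":0,"ry":0,"rz":0,"jaw":0.3},{"dx":0,"dy":0.7,"dz":0,"rx":0,"ry":0,"rz":0,"jaw":0.3},{"dx":0,"dy":0,"dz":0,"rx":0,"ry":0,"rz":0,"jaw":0.3}]'
python3 - <<'E'
from h import *
f=grab('wrist'); a=f['img'][:,:,::-1]
cv2.imwrite('pics/w4.png',cv2.resize(a,None,fx=1.5,fy=1.5,interpolation=cv2.INTER_CUBIC))
E
```

```text
time_s: 3.3
eef_pos: [0.4284, -0.282, 0.2365]
eef_rot: [1.0, 0.027, 0.006, 0.005]
contact_force: [0.8, -0.3, -0.3]
gripper_width: 0.03
gripper_force: 0.0
time_s: 4.15
eef_pos: [0.4254, 0.1032, 0.2283]
eef_rot: [1.0, 0.028, -0.0, 0.0]
contact_force: [0.5, -0.8, 0.6]
gripper_width: 0.0302
gripper_force: 0.0
time_s: 4.45
eef_pos: [0.4256, 0.1751, 0.228]
eef_rot: [1.0, 0.031, -0.001, -0.001]
contact_force: [0.2, -1.0, -1.1]
gripper_width: 0.0301
gripper_force: 0.0
```

View pics/w3.png

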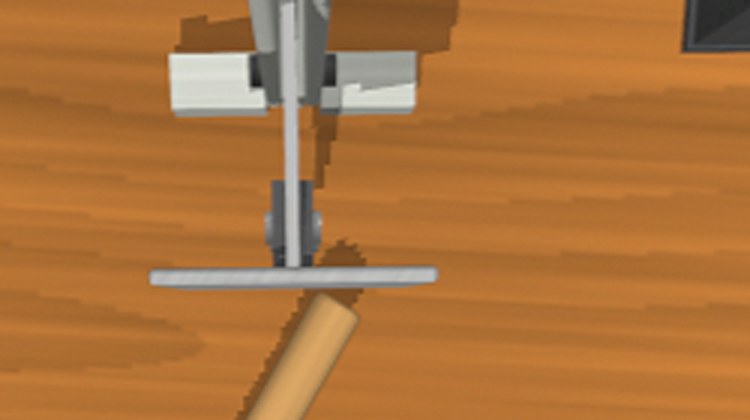

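View pics/w4.png

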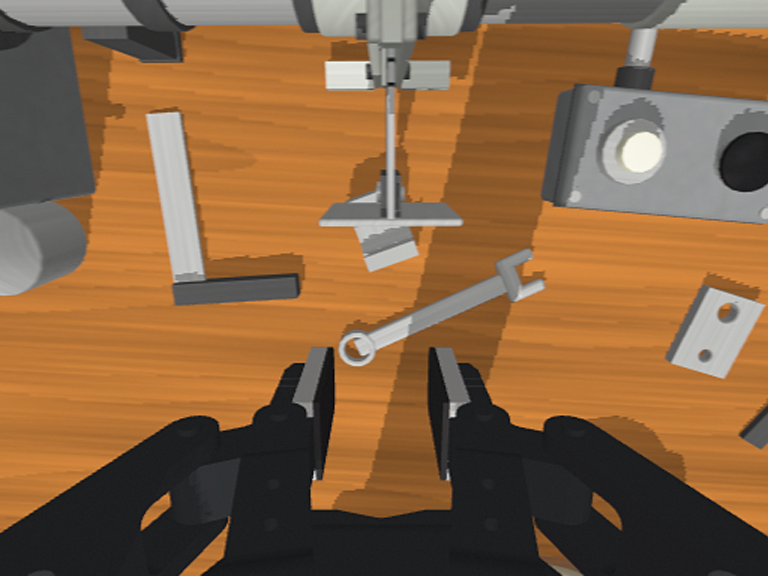

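In w3 the right lip sits close to the frame, as expected when shut. In w4 the left lip's top edge is at (391,222) (261,148 unscaled), level in the view, and the frame front is near (390,75). I'll compute the gaps.

```bash
cat > meas.py <<'E'
from h import *
def lipframe(f,y0,save=None):
    w=pts(f)
    near=abs(w[...,1]-y0)<.06
    m=near&(w[...,2]>.149)&(w[...,2]<.159)&(w[...,0]<.53)
    # lip rows: wide in u
    rows=m.sum(1); r=[i for i in range(len(rows)) if rows[i]>30]; print('lip rows',r)
    v=np.mean(r); u=[np.nonzero(m[i])[0] for i in r]
    a=min(x.min() for x in u);b=max(x.max() for x in u)
    P=ray(f,(a+b)/2,v,.154); print('lip',P.round(4),'width',np.linalg.norm(ray(f,a,v,.154)-ray(f,b,v,.154)).round(4))
    m=near&(w[...,2]>.02)&(w[...,2]<.17)&(w[...,0]>P[0]+.05)&(w[...,0]<P[0]+.19)&(abs(w[...,1]-y0)<.018)&(abs(w[...,1]-y0)>.006)
    x=w[...,0][m]; h,e=np.histogram(x,bins=np.arange(P[0]+.05,P[0]+.19,.002))
    print('frame x',[(round(e[i]+.001,4),int(h[i])) for i in range(len(h)) if h[i]>20])
    mt=near&(w[...,2]>.168)&(w[...,2]<.182); 
    if mt.any():
        v,u=np.nonzero(mt); i=np.argmax(v); print('top edge',ray(f,u[v>=v.max()-1].mean(),v.max()+.5,.175).round(4))
E
python3 - <<'E'
from meas import *
f=load('wrist');lipframe(f,.178)
f2=grab('top');w=pts(f2)
for n,b in dict(L=(.10,.25,.440,.475),R=(-.35,-.2,.49,.525)).items():
    m=(w[...,1]>b[0])&(w[...,1]<b[1])&(w[...,0]>b[2])&(w[...,0]<b[3])&(w[...,2]>.142)&(w[...,2]<.17)
    v,u=np.nonzero(m); 
    if len(u): P=np.array([ray(f2,a,c,.154) for a,c in zip(u,v)]);print(n,len(P),'mean',P.mean(0))
E
```

```text
lip rows [144, 145, 146, 147, 148, 149, 150]
lip [0.461  0.1729 0.154 ] width 0.0685
frame x [(np.float64(0.536), 240), (np.float64(0.54), 59), (np.float64(0.542), 69), (np.float64(0.544), 71), (np.float64(0.546), 61), (np.float64(0.548), 39), (np.float64(0.56), 33), (np.float64(0.562), 60), (np.float64(0.564), 32)]
top edge [0.5344 0.1782 0.175 ]
L 2 mean [0.46216265 0.15516702 0.154     ]
R 69 mean [ 0.50626013 -0.27006815  0.154     ]
```

```bash
python3 -m jog '[{"dx":0.61,"dy":0,"dz":0,"rx":0,"ry":0,"rz":0,"jaw":0.3},{"dx":0.61,"dy":0,"dz":0,"rx":0,"ry":0,"rz":0,"jaw":0.3},{"dx":0,"dy":0,"dz":0,"rx":0,"ry":0,"rz":0,"jaw":0.3},{"dx":0,"dy":0,"dz":-0.5,"rx":0,"ry":0,"rz":0,"jaw":0.3}]'
python3 -m jog '[{"dx":0,"dy":0,"dz":-0.5,"rx":0,"ry":0,"rz":0,"jaw":0.3},{"dx":0,"dy":0,"dz":-0.5,"rx":0,"ry":0,"rz":0,"jaw":0.3},{"dx":0,"dy":0,"dz":-0.45,"rx":0,"ry":0,"rz":0,"jaw":0.3},{"dx":0,"dy":0,"dz":0,"rx":0,"ry":0,"rz":0,"jaw":0.3}]'
```

```text
time_s: 4.95
eef_pos: [0.49, 0.1705, 0.2054]
eef_rot: [1.0, 0.027, 0.003, -0.0]
contact_force: [-0.4, -0.7, 0.8]
gripper_width: 0.0301
gripper_force: 0.0
time_s: 5.35
eef_pos: [0.4838, 0.1697, 0.128]
eef_rot: [1.0, 0.027, -0.004, 0.001]
contact_force: [-0.4, -0.4, 0.3]
gripper_width: 0.0295
gripper_force: 0.0
```

```bash
python3 -m jog '[{"dx":-0.1,"dy":0.08,"dz":0,"rx":0,"ry":0,"rz":0,"jaw":0.3},{"dx":-0.15,"dy":-0.01,"dz":0,"rx":0,"ry":0,"rz":0,"jaw":0.3},{"dx":-0.2,"dy":-0.01,"dz":0,"rx":0,"ry":0,"rz":0,"jaw":0.3},{"dx":-0.2,"dy":-0.01,"dz":0,"rx":0,"ry":0,"rz":0,"jaw":0.3},{"dx":-0.2,"dy":-0.01,"dz":0,"rx":0,"ry":0,"rz":0,"jaw":0.3},{"dx":-0.1,"dy":0,"dz":0,"rx":0,"ry":0,"rz":0,"jaw":0.3},{"dx":0,"dy":0,"dz":0,"rx":0,"ry":0,"rz":0,"jaw":0.3}]'
python3 - <<'E'
from meas import *
f=grab('wrist','w5.png');lipframe(f,.176)
E
```

```text
time_s: 6.05
eef_pos: [0.4452, 0.1742, 0.1347]
eef_rot: [1.0, 0.029, 0.008, -0.0]
contact_force: [7.0, -2.3, 3.9]
gripper_width: 0.03
gripper_force: 3.9
lip rows [232, 260, 261, 262, 263, 264, 265, 266, 267, 268, 269, 270, 271]
lip [0.4377 0.1658 0.154 ] width 0.0582
frame x [(np.float64(0.5347), 287), (np.float64(0.5367), 210), (np.float64(0.5387), 50), (np.float64(0.5407), 185), (np.float64(0.5427), 183), (np.float64(0.5447), 170), (np.float64(0.5467), 132), (np.float64(0.5487), 92)]
top edge [0.4293 0.1673 0.175 ]
```

View pics/w5.png

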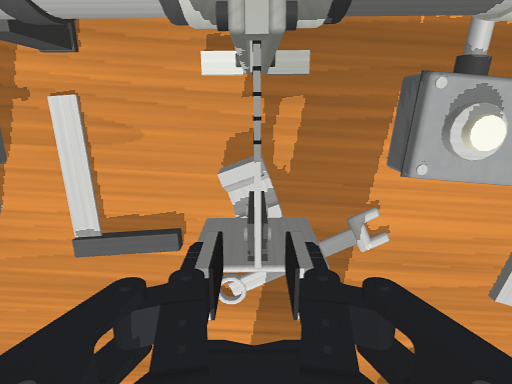

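The scale lines are now visible on the blade top at about rows 142, 117, 94, 69 and 43 along column 257, which puts the opening at 40-odd mm. I'll measure the line profile precisely.

```bash
cat > prof.py <<'E'
from h import *
from scipy.signal import find_peaks
def prof(f,u1=256.5,r0=20,r1=160):
    g=cv2.cvtColor(f['img'],cv2.COLOR_RGB2GRAY).astype(float)
    p=g[r0:r1,int(u1)-1:int(u1)+2].mean(1)
    pk,_=find_peaks(-p,prominence=25)
    xs=[ray(f,u1,r0+k,.156) for k in pk]
    print([(int(r0+k),round(float(x[0]),4),int(p[k])) for k,x in zip(pk,xs)])
    print('spacing',np.diff([x[0] for x in xs]).round(4)); return p
E
python3 - <<'E'
from prof import *
f=load('wrist');p=prof(f);print(p[:40].astype(int))
w=pts(f); print([(v,(w[v,254:262,2]*1000).astype(int).tolist(),w[v,257,0].round(3)) for v in range(24,50,2)])
a=f['img'][15:160,215:300,::-1];cv2.imwrite('pics/w5c.png',cv2.resize(a,None,fx=4,fy=4,interpolation=cv2.INTER_CUBIC))
E
```

```text
[(41, 0.5367, 30), (69, 0.5262, 30), (92, 0.5171, 23), (117, 0.5069, 23), (141, 0.4968, 23)]
spacing [-0.0106 -0.009  -0.0102 -0.0102]
[176 177 177 177 177 177 177 177 177 178 177 177 178 183  95  99 100 103
 104 105  68  30  32  62 161 154 153 152 153 153 153 152 152 153 152 153
 153 152 152 152]
[(24, [177, 174, 176, 176, 176, 176, 174, 175], np.float64(0.538)), (26, [175, 176, 175, 176, 177, 175, 176, 177], np.float64(0.538)), (28, [174, 176, 177, 176, 175, 176, 176, 176], np.float64(0.537)), (30, [175, 177, 175, 176, 176, 176, 177, 177], np.float64(0.537)), (32, [175, 175, 176, 176, 176, 176, 177, 176], np.float64(0.536)), (34, [174, 174, 175, 174, 175, 176, 174, 175], np.float64(0.536)), (36, [171, 172, 171, 171, 171, 172, 172, 172], np.float64(0.536)), (38, [168, 168, 167, 168, 167, 168, 167, 167], np.float64(0.536)), (40, [157, 157, 158, 157, 157, 156, 157, 66], np.float64(0.537)), (42, [157, 157, 157, 158, 157, 156, 157, 67], np.float64(0.536)), (44, [158, 156, 156, 156, 158, 157, 155, 66], np.float64(0.536)), (46, [157, 157, 157, 157, 157, 157, 150, 68], np.float64(0.535)), (48, [156, 157, 157, 157, 155, 157, 33, 67], np.float64(0.534))]
```

View pics/w5c.png

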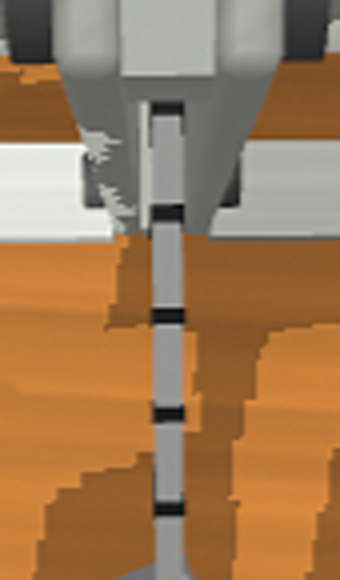

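The crop shows lines at rows 41, 69, 92, 117 and 141. The one at row 41 lies right at the frame face. I need to confirm that the row 141 line is the zero.

```bash
python3 - <<'E'
from prof import *
f=load('wrist');
for u in (256,257.5,259): prof(f,u,20,285)
g=cv2.cvtColor(f['img'],cv2.COLOR_RGB2GRAY)
print(g[255:280,245].tolist(),g[255:280,270].tolist())
for v in (262,264,266,268,270,272): print(v,ray(f,258,v,.154).round(4))
E
```

```text
[(41, 0.5367, 30), (69, 0.5262, 30), (92, 0.5171, 23), (117, 0.5069, 23), (141, 0.4968, 23), (272, 0.4335, 178)]
spacing [-0.0106 -0.009  -0.0102 -0.0102 -0.0632]
[(41, 0.5368, 31), (69, 0.5262, 30), (92, 0.5172, 23), (117, 0.507, 22), (141, 0.4968, 23)]
spacing [-0.0106 -0.009  -0.0102 -0.0102]
[(42, 0.5364, 30), (66, 0.5274, 26), (92, 0.5172, 22), (117, 0.507, 21), (141, 0.4968, 22)]
spacing [-0.0091 -0.0102 -0.0102 -0.0102]
[113, 113, 113, 113, 114, 114, 114, 114, 113, 112, 132, 151, 172, 196, 213, 225, 212, 116, 100, 112, 127, 155, 192, 214, 213] [116, 116, 115, 115, 115, 115, 115, 115, 113, 114, 136, 155, 177, 198, 213, 219, 198, 153, 141, 145, 147, 146, 147, 148, 152]
262 [0.4379 0.1709 0.154 ]
264 [0.4368 0.1708 0.154 ]
266 [0.4358 0.1708 0.154 ]
268 [0.4347 0.1707 0.154 ]
270 [0.4336 0.1707 0.154 ]
272 [0.4325 0.1706 0.154 ]
```

Zero is confirmed: the row 141 line is 60.5 mm from the lip's back face. The opening is about 40 mm, so I'll pull roughly 20 mm more.

```bash
python3 -m jog '[{"dx":-0.15,"dy":-0.01,"dz":0,"rx":0,"ry":0,"rz":0,"jaw":0.3},{"dx":-0.15,"dy":-0.01,"dz":0,"rx":0,"ry":0,"rz":0,"jaw":0.3},{"dx":-0.06,"dy":0,"dz":0,"rx":0,"ry":0,"rz":0,"jaw":0.3},{"dx":0,"dy":0,"dz":0,"rx":0,"ry":0,"rz":0,"jaw":0.3}]'
python3 - <<'E'
from prof import *
f=grab('wrist')
for u in (256,258): p=prof(f,u,5,285)
w=pts(f); print([(v,(w[v,257,2]*1000).astype(int),w[v,257,0].round(3)) for v in range(0,90,4)])
E
```

```text
time_s: 6.5
eef_pos: [0.4278, 0.1731, 0.1347]
eef_rot: [1.0, 0.029, 0.008, -0.0]
contact_force: [7.6, -1.9, 4.7]
gripper_width: 0.0301
gripper_force: 4.3
[(15, 0.5288, 25), (39, 0.5201, 24), (66, 0.5099, 25), (92, 0.4997, 26), (117, 0.4895, 26), (119, 0.4887, 26), (143, 0.4785, 23)]
spacing [-0.0087 -0.0102 -0.0102 -0.0102 -0.0008 -0.0102]
[(15, 0.5288, 26), (39, 0.5201, 25), (66, 0.5099, 24), (92, 0.4997, 25), (117, 0.4895, 25), (143, 0.4785, 23)]
spacing [-0.0087 -0.0102 -0.0102 -0.0102 -0.011 ]
[(0, np.int64(156), np.float64(0.534)), (4, np.int64(157), np.float64(0.532)), (8, np.int64(158), np.float64(0.531)), (12, np.int64(158), np.float64(0.529)), (16, np.int64(157), np.float64(0.528)), (20, np.int64(157), np.float64(0.527)), (24, np.int64(157), np.float64(0.525)), (28, np.int64(157), np.float64(0.524)), (32, np.int64(157), np.float64(0.522)), (36, np.int64(157), np.float64(0.521)), (40, np.int64(157), np.float64(0.519)), (44, np.int64(156), np.float64(0.518)), (48, np.int64(156), np.float64(0.517)), (52, np.int64(156), np.float64(0.515)), (56, np.int64(157), np.float64(0.514)), (60, np.int64(157), np.float64(0.512)), (64, np.int64(156), np.float64(0.511)), (68, np.int64(157), np.float64(0.509)), (72, np.int64(157), np.float64(0.507)), (76, np.int64(157), np.float64(0.506)), (80, np.int64(157), np.float64(0.504)), (84, np.int64(156), np.float64(0.503)), (88, np.int64(156), np.float64(0.501))]
```

```bash
python3 -m jog '[{"dx":-0.046,"dy":0,"dz":0,"rx":0,"ry":0,"rz":0,"jaw":0.3},{"dx":0,"dy":0,"dz":0,"rx":0,"ry":0,"rz":0,"jaw":0.3},{"dx":0,"dy":0,"dz":0,"rx":0,"ry":0,"rz":0,"jaw":0.3}]'
python3 -m jog '[{"dx":0.2,"dy":0,"dz":0,"rx":0,"ry":0,"rz":0,"jaw":0.3},{"dx":0.1,"dy":0,"dz":0,"rx":0,"ry":0,"rz":0,"jaw":0.3},{"dx":0,"dy":0,"dz":0.5,"rx":0,"ry":0,"rz":0,"jaw":0.3},{"dx":0,"dy":0,"dz":0.7,"rx":0,"ry":0,"rz":0,"jaw":0.3},{"dx":0,"dy":0,"dz":0.7,"rx":0,"ry":0,"rz":0,"jaw":0.3},{"dx":0,"dy":0,"dz":0,"rx":0,"ry":0,"rz":0,"jaw":0.3}]'
python3 - <<'E'
from prof import *
f=grab('wrist')
for u in (256,258,260): p=prof(f,u,5,285)
w=pts(f)
for u in (256,258,260): print([(v,(w[v,u,2]*1000).astype(int),w[v,u,0].round(4)) for v in range(10,80,3)])
a=f['img'][:240,150:370,::-1];cv2.imwrite('pics/w6.png',cv2.resize(a,None,fx=2.5,fy=2.5,interpolation=cv2.INTER_CUBIC))
E
```

```text
time_s: 6.85
eef_pos: [0.426, 0.173, 0.1347]
eef_rot: [1.0, 0.029, 0.008, -0.0]
contact_force: [8.5, -2.3, 3.6]
gripper_width: 0.0297
gripper_force: 4.4
time_s: 7.45
eef_pos: [0.4365, 0.1736, 0.2302]
eef_rot: [1.0, 0.028, 0.004, -0.001]
contact_force: [0.8, -0.1, -0.0]
gripper_width: 0.0301
gripper_force: 0.0
[(51, 0.5372, 94), (67, 0.5271, 28), (82, 0.5173, 41), (97, 0.5074, 40), (112, 0.4971, 23), (126, 0.4874, 37), (140, 0.4774, 35), (223, 0.4131, 90), (243, 0.3961, 116), (248, 0.3918, 116)]
spacing [-0.0101 -0.0097 -0.01   -0.0102 -0.0098 -0.01   -0.0643 -0.0169 -0.0043]
[(51, 0.5373, 95), (67, 0.5272, 89), (82, 0.5174, 69), (97, 0.5074, 64), (112, 0.4972, 56), (126, 0.4875, 62), (140, 0.4775, 75), (149, 0.4709, 146), (175, 0.4515, 135), (222, 0.414, 92)]
spacing [-0.0101 -0.0097 -0.01   -0.0102 -0.0098 -0.01   -0.0065 -0.0195 -0.0375]
[(88, 0.5135, 87), (113, 0.4966, 91), (149, 0.471, 96), (181, 0.4469, 51), (222, 0.4141, 94)]
spacing [-0.0169 -0.0256 -0.0241 -0.0328]
[(10, np.int64(176), np.float64(0.5572)), (13, np.int64(176), np.float64(0.5555)), (16, np.int64(175), np.float6
[... 2185 characters left out ...]
np.int64(176), np.float64(0.5442)), (37, np.int64(177), np.float64(0.5424)), (40, np.int64(175), np.float64(0.5409)), (43, np.int64(176), np.float64(0.5392)), (46, np.int64(176), np.float64(0.5375)), (49, np.int64(175), np.float64(0.5359)), (52, np.int64(124), np.float64(0.541)), (55, np.int64(124), np.float64(0.5388)), (58, np.int64(116), np.float64(0.5376)), (61, np.int64(100), np.float64(0.5371)), (64, np.int64(83), np.float64(0.5365)), (67, np.int64(59), np.float64(0.5362)), (70, np.int64(26), np.float64(0.5363)), (73, np.int64(1), np.float64(0.5352)), (76, np.int64(2), np.float64(0.5319)), (79, np.int64(0), np.float64(0.5288))]<stdin>:5: RuntimeWarning: invalid value encountered in cast
```

View pics/w6.png

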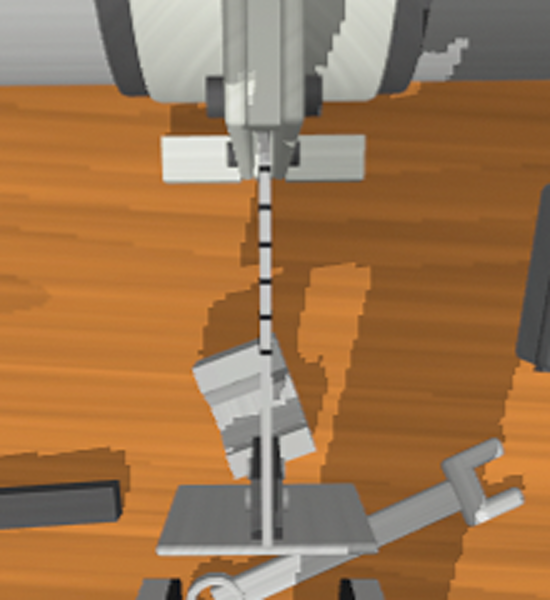

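The gate reads about 59.5 mm: the 50 line at row 67 is 9.6 mm ahead of the frame face and the zero line at row 140 is 59.3 mm. Both gates are set. Now I'll go to the start button with the jaws shut.

```bash
python3 -m jog '[{"dx":0.1,"dy":-0.77,"dz":0,"rx":0,"ry":0,"rz":0,"jaw":1},{"dx":0.4,"dy":-0.77,"dz":0,"rx":0,"ry":0,"rz":0,"jaw":1},{"dx":0.4,"dy":-0.77,"dz":0,"rx":0,"ry":0,"rz":0,"jaw":1},{"dx":0.33,"dy":-0.77,"dz":0,"rx":0,"ry":0,"rz":0,"jaw":1},{"dx":0,"dy":0,"dz":-0.7,"rx":0,"ry":0,"rz":0,"jaw":1},{"dx":0,"dy":0,"dz":-0.7,"rx":0,"ry":0,"rz":0,"jaw":1},{"dx":0,"dy":0,"dz":-0.6,"rx":0,"ry":0,"rz":0,"jaw":1},{"dx":0,"dy":0,"dz":0,"rx":0,"ry":0,"rz":0,"jaw":1}]'
python3 -m jog '[{"dx":0,"dy":0,"dz":0,"rx":0,"ry":0,"rz":0,"jaw":1},{"dx":0,"dy":0,"dz":0,"rx":0,"ry":0,"rz":0,"jaw":1}]'
python3 - <<'E'
from h import *
f=grab('wrist','w7.png');w=pts(f);im=f['img'].astype(int)
m=(w[...,2]>.058)&(w[...,2]<.078)&(abs(w[...,0]-.5)<.04)&(im.min(2)>190)
n,l,s,c=cv2.connectedComponentsWithStats(m.astype(np.uint8))
for i in range(1,n):
    if s[i,4]>40: print(s[i],ray(f,*c[i],.068))
E
```

```text
time_s: 8.3
eef_pos: [0.4905, 0.0192, 0.1207]
eef_rot: [1.0, 0.028, -0.007, -0.001]
contact_force: [-0.6, 0.9, -0.0]
gripper_width: 0.0002
gripper_force: 0.0
time_s: 8.5
eef_pos: [0.4967, 0.0189, 0.127]
eef_rot: [1.0, 0.028, 0.001, 0.0]
contact_force: [0.3, 0.6, 0.4]
gripper_width: 0.0002
gripper_force: 0.0
[ 230  164   56   53 1786] [0.5005475  0.01648888 0.068     ]
```

View pics/w7.png

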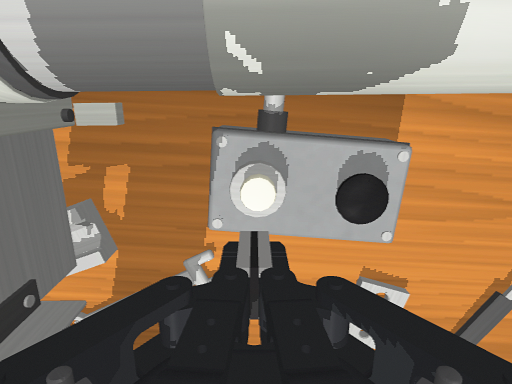

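The picture shows the button at (258,195), the mushroom at (362,198), and the shut fingers in line with the button. I'll make a small correction and press.

```bash
python3 -m jog '[{"dx":0.05,"dy":-0.04,"dz":-0.4,"rx":0,"ry":0,"rz":0,"jaw":1},{"dx":0,"dy":0,"dz":-0.3,"rx":0,"ry":0,"rz":0,"jaw":1},{"dx":0,"dy":0,"dz":0,"rx":0,"ry":0,"rz":0,"jaw":1},{"dx":0,"dy":0,"dz":0,"rx":0,"ry":0,"rz":0,"jaw":1}]'
python3 -m jog '[{"dx":0,"dy":0,"dz":-0.1,"rx":0,"ry":0,"rz":0,"jaw":1},{"dx":0,"dy":0,"dz":0,"rx":0,"ry":0,"rz":0,"jaw":1}]'
python3 -m jog '[{"dx":0,"dy":0,"dz":-0.06,"rx":0,"ry":0,"rz":0,"jaw":1},{"dx":0,"dy":0,"dz":0,"rx":0,"ry":0,"rz":0,"jaw":1}]'
```

```text
time_s: 8.95
eef_pos: [0.499, 0.0168, 0.0919]
eef_rot: [1.0, 0.028, 0.001, 0.0]
contact_force: [-0.4, -0.9, 0.3]
gripper_width: -0.0001
gripper_force: 0.0
time_s: 9.15
eef_pos: [0.4985, 0.0168, 0.0862]
eef_rot: [1.0, 0.028, 0.0, 0.0]
contact_force: [-0.5, 0.1, 0.2]
gripper_width: -0.0002
gripper_force: 0.0
time_s: 9.35
eef_pos: [0.4981, 0.0168, 0.0827]
eef_rot: [1.0, 0.028, -0.0, 0.0]
contact_force: [-0.2, -0.1, -0.4]
gripper_width: 0.0
gripper_force: 0.0
```

```bash
python3 -m jog '[{"dx":0,"dy":0,"dz":-0.04,"rx":0,"ry":0,"rz":0,"jaw":1},{"dx":0,"dy":0,"dz":0,"rx":0,"ry":0,"rz":0,"jaw":1}]'
python3 -m jog '[{"dx":0,"dy":0,"dz":-0.04,"rx":0,"ry":0,"rz":0,"jaw":1},{"dx":0,"dy":0,"dz":0,"rx":0,"ry":0,"rz":0,"jaw":1}]'
python3 -m jog '[{"dx":0,"dy":0,"dz":-0.04,"rx":0,"ry":0,"rz":0,"jaw":1},{"dx":0,"dy":0,"dz":0,"rx":0,"ry":0,"rz":0,"jaw":1}]'
```

```text
time_s: 9.55
eef_pos: [0.4981, 0.0168, 0.0806]
eef_rot: [1.0, 0.028, -0.0, 0.0]
contact_force: [0.2, -0.0, 0.3]
gripper_width: -0.0
gripper_force: 0.0
time_s: 9.75
eef_pos: [0.4981, 0.0168, 0.0786]
eef_rot: [1.0, 0.028, -0.0, 0.0]
contact_force: [0.3, 0.6, -0.5]
gripper_width: -0.0001
gripper_force: 0.0
time_s: 9.95
eef_pos: [0.4981, 0.0168, 0.0766]
eef_rot: [1.0, 0.028, -0.0, 0.0]
contact_force: [-0.5, -0.8, 0.8]
gripper_width: 0.0001
gripper_force: 0.0
```

No force yet, so I'll check from the images whether the tips are actually over the button.

```bash
python3 - <<'E'
from h import *
f=grab('wrist');w=pts(f);im=f['img'][:,:,::-1].copy()
print('button',[w[v,258].round(4).tolist() for v in range(100,260,10)])
s=grab('scene');w2=pts(s)
d=(s['z_map']);P=np.array([.4981,.0168,.068])
c=rot(s).T@(P-s['origin']);u,v=s['cx']+s['fx']*c[0]/-c[2],s['cy']+s['fy']*c[1]/c[2];print(u,v)
u,v=int(u),int(v);b=s['img'][v-45:v+45,u-40:u+40,::-1]
cv2.imwrite('pics/w8.png',np.hstack([cv2.resize(im[:300,100:400],(400,400)),cv2.resize(b,(355,400),interpolation=cv2.INTER_CUBIC)]))
E
```

```text
button [[0.5664, 0.017, 0.0023], [0.5595, 0.0165, 0.0001], [0.5545, 0.0166, 0.0306], [0.5483, 0.0162, 0.0309], [0.543, 0.016, 0.0386], [0.5387, 0.0159, 0.0504], [0.533, 0.0156, 0.0513], [0.5269, 0.0152, 0.051], [0.5229, 0.015, 0.0592], [0.5183, 0.0148, 0.0638], [0.5148, 0.0147, 0.0711], [0.5098, 0.0144, 0.0731], [0.5043, 0.0141, 0.074], [0.4982, 0.0138, 0.0733], [0.5089, 0.0148, 0.1096], [0.5088, 0.0149, 0.1189]]
252.88876221441055 213.83812116288215
```

View pics/w8.png

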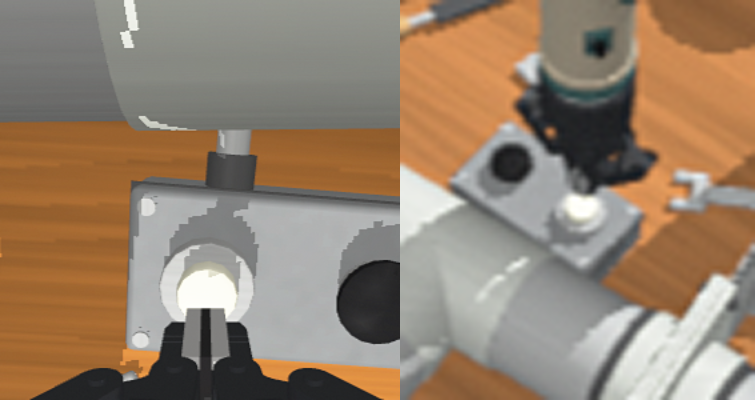

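```bash
python3 - <<'E'
from h import *
f=load('wrist');w=pts(f)
for u in (244,247,252,256,260,265): print(u,[(v,*(w[v,u]*1000).round(0).tolist()) for v in range(222,262,4)])
E
```

```text
244 [(222, 502.0, 22.0, 73.0), (226, 500.0, 22.0, 73.0), (230, 498.0, 21.0, 73.0), (234, 509.0, 21.0, 104.0), (238, 509.0, 21.0, 108.0), (242, 509.0, 21.0, 112.0), (246, 509.0, 21.0, 116.0), (250, 509.0, 21.0, 120.0), (254, 509.0, 20.0, 124.0), (258, 508.0, 20.0, 126.0)]
247 [(222, 503.0, 20.0, 73.0), (226, 500.0, 20.0, 74.0), (230, 498.0, 20.0, 73.0), (234, 509.0, 20.0, 105.0), (238, 509.0, 20.0, 108.0), (242, 509.0, 20.0, 113.0), (246, 509.0, 19.0, 115.0), (250, 509.0, 19.0, 119.0), (254, 509.0, 19.0, 123.0), (258, 509.0, 19.0, 126.0)]
252 [(222, 502.0, 17.0, 73.0), (226, 501.0, 17.0, 74.0), (230, 498.0, 17.0, 74.0), (234, 509.0, 17.0, 103.0), (238, 509.0, 17.0, 109.0), (242, 509.0, 17.0, 112.0), (246, 509.0, 17.0, 115.0), (250, 508.0, 17.0, 118.0), (254, 509.0, 17.0, 123.0), (258, 509.0, 17.0, 126.0)]
256 [(222, 503.0, 15.0, 73.0), (226, 501.0, 15.0, 74.0), (230, 498.0, 15.0, 73.0), (234, 509.0, 16.0, 104.0), (238, 509.0, 16.0, 108.0), (242, 509.0, 16.0, 112.0), (246, 509.0, 16.0, 115.0), (250, 509.0, 16.0, 119.0), (254, 509.0, 16.0, 124.0), (258, 509.0, 16.0, 126.0)]
260 [(222, 503.0, 13.0, 73.0), (226, 500.0, 13.0, 73.0), (230, 498.0, 13.0, 72.0), (234, 509.0, 14.0, 104.0), (238, 509.0, 14.0, 107.0), (242, 509.0, 14.0, 112.0), (246, 509.0, 14.0, 115.0), (250, 509.0, 14.0, 120.0), (254, 510.0, 14.0, 124.0), (258, 509.0, 14.0, 126.0)]
265 [(222, 502.0, 10.0, 72.0), (226, 501.0, 10.0, 74.0), (230, 498.0, 10.0, 73.0), (234, 509.0, 12.0, 104.0), (238, 509.0, 12.0, 107.0), (242, 509.0, 12.0, 111.0), (246, 509.0, 12.0, 116.0), (250, 509.0, 12.0, 119.0), (254, 509.0, 12.0, 122.0), (258, 510.0, 12.0, 127.0)]
```

```bash
python3 - <<'E'
from h import *
f=load('wrist');print(f['origin'],robot.get_obs()['eef_pos'],robot.get_obs()['contact_force'])
s=load('scene');w=pts(s)
for u in range(246,262,2): print(u,[(v,*(w[v,u]*1000).round(0).astype(int).tolist()) for v in range(198,220,2)])
E
```

```text
[0.56818895 0.01978258 0.2383713 ] [0.49820319 0.01677797 0.07673987] [ 0.39338182 -0.36710751 -0.23245884]
246 [(198, 499, -15, 150), (200, 506, -9, 151), (202, 508, -8, 141), (204, 470, -37, 48), (206, 480, -29, 54), (208, 485, -25, 51), (210, 491, -21, 48), (212, 498, -15, 49), (214, 505, -10, 48), (216, 513, -4, 50), (218, 517, -1, 45)]
248 [(198, 535, 22, 230), (200, 516, 7, 179), (202, 517, 8, 167), (204, 510, 3, 139), (206, 477, -22, 59), (208, 478, -21, 46), (210, 488, -14, 52), (212, 495, -8, 52), (214, 510, 3, 69), (216, 516, 7, 66), (218, 520, 11, 61)]
250 [(198, 533, 29, 234), (200, 507, 9, 170), (202, 511, 12, 164), (204, 513, 14, 154), (206, 510, 12, 135), (208, 511, 13, 124), (210, 507, 10, 102), (212, 501, 5, 73), (214, 509, 12, 77), (216, 513, 14, 70), (218, 515, 16, 59)]
252 [(198, 533, 37, 242), (200, 515, 24, 195), (202, 511, 21, 173), (204, 513, 23, 163), (206, 510, 21, 144), (208, 507, 19, 124), (210, 509, 21, 115), (212, 497, 12, 76), (214, 505, 18, 77), (216, 510, 21, 73), (218, 510, 22, 58)]
254 [(198, 526, 40, 236), (200, 519, 35, 210), (202, 517, 34, 193), 
[... 153 characters left out ...]
, 28, 59)]
256 [(198, 522, 46, 237), (200, 509, 37, 198), (202, 506, 35, 180), (204, 499, 30, 152), (206, 506, 35, 153), (208, 506, 35, 139), (210, 468, 9, 47), (212, 479, 17, 55), (214, 490, 25, 65), (216, 495, 29, 59), (218, 506, 37, 69)]
258 [(198, 514, 48, 229), (200, 508, 44, 204), (202, 507, 44, 190), (204, 493, 35, 149), (206, 503, 42, 155), (208, 508, 46, 152), (210, 466, 17, 54), (212, 470, 20, 47), (214, 478, 26, 49), (216, 488, 33, 54), (218, 490, 35, 45)]
260 [(198, 510, 54, 230), (200, 505, 51, 208), (202, 507, 52, 198), (204, 491, 42, 154), (206, 505, 52, 168), (208, 506, 53, 157), (210, 436, 6, 2), (212, 465, 26, 47), (214, 473, 32, 48), (216, 481, 38, 51), (218, 489, 43, 51)]
```

Both cameras put the fingertips at about z = 0.10, some 28 mm above the button (tips read higher than the nominal 19 mm ahead of the TCP). I'll keep descending and watch the force. I'll also shift 2 mm in +x to centre on the button.

```bash
python3 -m jog '[{"dx":0.04,"dy":0,"dz":-0.15,"rx":0,"ry":0,"rz":0,"jaw":1},{"dx":0,"dy":0,"dz":-0.15,"rx":0,"ry":0,"rz":0,"jaw":1},{"dx":0,"dy":0,"dz":0,"rx":0,"ry":0,"rz":0,"jaw":1}]'
python3 -m jog '[{"dx":0,"dy":0,"dz":-0.1,"rx":0,"ry":0,"rz":0,"jaw":1},{"dx":0,"dy":0,"dz":0,"rx":0,"ry":0,"rz":0,"jaw":1}]'
python3 - <<'E'
from h import *
f=grab('wrist','w9.png');w=pts(f)
for u in (247,256): print(u,[(v,*(w[v,u]*1000).round(0).tolist()) for v in range(190,262,4)])
E
```

```text
time_s: 10.35
eef_pos: [0.4991, 0.0169, 0.0604]
eef_rot: [1.0, 0.028, -0.001, -0.0]
contact_force: [0.1, 0.2, 0.3]
gripper_width: 0.0004
gripper_force: 0.0
time_s: 10.55
eef_pos: [0.4997, 0.0168, 0.0562]
eef_rot: [1.0, 0.028, -0.001, -0.0]
contact_force: [-0.9, 0.0, -0.4]
gripper_width: -0.0003
gripper_force: 0.0
247 [(190, 522.0, 21.0, 51.0), (194, 522.0, 21.0, 61.0), (198, 521.0, 21.0, 63.0), (202, 519.0, 21.0, 64.0), (206, 517.0, 20.0, 64.0), (210, 515.0, 20.0, 63.0), (214, 514.0, 20.0, 67.0), (218, 514.0, 20.0, 71.0), (222, 512.0, 20.0, 73.0), (226, 511.0, 20.0, 74.0), (230, 508.0, 20.0, 72.0), (234, 511.0, 20.0, 84.0), (238, 511.0, 20.0, 88.0), (242, 511.0, 20.0, 93.0), (246, 511.0, 19.0, 96.0), (250, 510.0, 19.0, 99.0), (254, 510.0, 19.0, 102.0), (258, 511.0, 19.0, 106.0)]
256 [(190, 523.0, 16.0, 54.0), (194, 523.0, 16.0, 60.0), (198, 521.0, 16.0, 63.0), (202, 519.0, 16.0, 63.0), (206, 517.0, 16.0, 64.0), (210, 515.0, 16.0, 63.0), (214, 515.0, 16.0, 69.0), (218, 514.0, 16.0, 73.0), (222, 513.0, 16.0, 74.0), (226, 511.0, 16.0, 74.0), (230, 508.0, 15.0, 73.0), (234, 511.0, 16.0, 83.0), (238, 511.0, 16.0, 87.0), (242, 511.0, 16.0, 92.0), (246, 511.0, 16.0, 95.0), (250, 510.0, 16.0, 98.0), (254, 511.0, 16.0, 103.0), (258, 511.0, 16.0, 106.0)]
```

```bash
python3 -m jog '[{"dx":0.02,"dy":0,"dz":-0.12,"rx":0,"ry":0,"rz":0,"jaw":1},{"dx":0,"dy":0,"dz":0,"rx":0,"ry":0,"rz":0,"jaw":1}]'
for i in 1; do python3 -m jog '[{"dx":0,"dy":0,"dz":-0.06,"rx":0,"ry":0,"rz":0,"jaw":1},{"dx":0,"dy":0,"dz":0,"rx":0,"ry":0,"rz":0,"jaw":1}]'; done
python3 -m jog '[{"dx":0,"dy":0,"dz":-0.06,"rx":0,"ry":0,"rz":0,"jaw":1},{"dx":0,"dy":0,"dz":0,"rx":0,"ry":0,"rz":0,"jaw":1}]'
```

```text
time_s: 10.8
eef_pos: [0.5016, 0.0167, 0.0507]
eef_rot: [1.0, 0.028, 0.0, 0.0]
contact_force: [-1.4, -0.5, 4.0]
gripper_width: -0.0001
gripper_force: 2.0
time_s: 11.0
eef_pos: [0.5016, 0.0167, 0.0482]
eef_rot: [1.0, 0.028, 0.0, 0.0]
contact_force: [-1.4, 0.0, 5.4]
gripper_width: -0.0002
gripper_force: 2.8
time_s: 11.2
eef_pos: [0.5016, 0.0167, 0.0477]
eef_rot: [1.0, 0.028, 0.001, 0.0]
contact_force: [-6.3, -0.3, 23.7]
gripper_width: 0.0002
gripper_force: 12.1
```

The force rose from 4.0 to 5.4 N and then jumped to 24 N at bottom, so the button is fully in. I'll let go, rise, and check the whole scene.

```bash
python3 -m jog '[{"dx":0,"dy":0,"dz":0.3,"rx":0,"ry":0,"rz":0,"jaw":1},{"dx":-0.1,"dy":0,"dz":0.7,"rx":0,"ry":0,"rz":0,"jaw":1},{"dx":-0.2,"dy":0,"dz":0.9,"rx":0,"ry":0,"rz":0,"jaw":1},{"dx":-0.3,"dy":0,"dz":0.9,"rx":0,"ry":0,"rz":0,"jaw":1},{"dx":-0.9,"dy":0,"dz":0.4,"rx":0,"ry":0,"rz":0,"jaw":1},{"dx":-0.9,"dy":0,"dz":0.4,"rx":0,"ry":0,"rz":0,"jaw":1},{"dx":0,"dy":0,"dz":0,"rx":0,"ry":0,"rz":0,"jaw":1},{"dx":0,"dy":0,"dz":0,"rx":0,"ry":0,"rz":0,"jaw":1}]'
python3 - <<'E'
from h import *
a=load('top') # after first shut
f=grab('top');w=pts(f)
for n,b in dict(L=(.13,.22,.38,.45),R=(-.35,-.2,.49,.525)).items():
    m=(w[...,1]>b[0])&(w[...,1]<b[1])&(w[...,0]>b[2])&(w[...,0]<b[3])&(w[...,2]>.145)&(w[...,2]<.165)
    v,u=np.nonzero(m); rows=np.bincount(v); r=np.argmax(rows); k=abs(v-r)<=1
    P=np.array([ray(f,x,c,.154) for x,c in zip(u[k],v[k])]);print(n,len(P),'mean',P.mean(0).round(4))
m=(w[...,1]>.005)&(w[...,1]<.03)&(abs(w[...,0]-.5)<.012);print('button z',np.nanmedian(w[...,2][m]))
print(robot.get_obs()['time_s'])
E
```

```text
time_s: 12.0
eef_pos: [0.3813, 0.0168, 0.2254]
eef_rot: [1.0, 0.028, 0.002, 0.0]
contact_force: [0.2, -0.1, -0.6]
gripper_width: -0.0002
gripper_force: 0.0
L 43 mean [0.4141 0.173  0.154 ]
R 45 mean [ 0.5021 -0.27    0.154 ]
button z 0.07219821801043735
12.05
```

```bash
python3 -c "
from plant import robot
print(robot.hand_in())"
```

```text
the job is handed in; nothing more can be done
None
```

The job is handed in: the bench grinder's gate is shut against its stop, the belt grinder's gate is at about 59.5 mm on its scale, and after that the start button was pressed fully in and released. I did not press the stop button or touch the tools.

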